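# Open the lamp box and present a sample plaque label up

## Robot

A 6-joint arm with a two-finger parallel gripper is mounted at the origin on the work surface. World frame = base frame: x ahead of the robot, y to its left, z up, the work surface at z = 0. Lengths are in m, angles in rad, forces in N, time in s.
With the tool pointing down it reaches from about 0.325 to 0.9 m from the base axis. Payload 6.1 kg.
Tool frame: the origin (TCP) lies on the centre line of the jaws, within the pads' length; the fingertips stand tcp_to_tips ahead of it and the grasp point (between the pads) lies 3 mm ahead of it (tcp_to_tips is the distance from the TCP to the fingertips, in m); z points along the fingers, y is the line along which they close (so a half turn about z gives the same grasp; the last joint's range is limited). The gripper opens to 87 mm and grips with 3 to 60 N. Pads are 19 mm wide; open, the fingers measure 117 mm over their backs; the gripper's body (75 mm by 190 mm) begins 51 mm behind the grasp point.
Start: joints at [-1.27, 0.22, 1.526, -0, 1.395, -0.126], TCP at [0.259, -0.569, 0.245] pointing down, gripper open.
Joint ranges: [-2.98, 2.98], [-0.91, 2.08], [0.09, 2.57], [-1.24, 4.39], [0.2, 2.65], [-2.68, 2.68]. Speed limits (rad/s): [2.57, 2.57, 3.01, 3.14, 3.14, 3.14].

## Interface

Orientations are given as a unit quaternion [w, x, y, z].
In Python, from plant import * gives the robot as it stands. The module is installed in compiled form; this text tells all that it offers.
- The arm moves only by the shell command python3 -m creep 'ROWS' [FORCE]. ROWS is a JSON object of lists of equal length, an entry for each row: "linear": the shift along the tool's x, y, z in m, a list of three; "twist": the turn, a rotation vector about the tool's x, y, z in rad, a list of three; "fingers": the gripper command: -1 is fully open, 1 is shut, values between are in proportion. A call has 1 to 8 rows; each row shifts and turns the commanded pose from where the row before left it, along the tool's axes as they then stand; what a row does not reach is not made up. A row lasts 1/10 s, in which the tool goes at most 50 mm and 8.59 degrees, less where a joint would pass 70% of its speed; a pose out of reach is approached as far as the arm can. A call with a gripper value outside its range is refused whole. The fingers move at their own pace and stop on an object; FORCE is the grip in N (left out, the last holds). Time passes only in rows, so rows that do not move let the fingers close. It gives the time, the measured TCP pose, the force, the opening and the grip force at its end, in the units of the state.
- observe(): the state, without advancing time (a new reading comes with each control period).
- get_image(name): name is "scene" or "top" or "wrist"; returns a dict with "pixels" (400x640x3 uint8, red, green, blue), "K" (3x3 intrinsics, pixels), "R" (3x3) and "t" (3): a world point X has camera coordinates R X + t; the wrist camera has in their place "T_tool_cam" (4x4, takes a point from camera to tool coordinates, whose origin is the TCP and whose axes are the flange's). Camera axes: x right, y down, z forward; pixel columns grow to the right and rows downward; lengths in m; the calibration is good to about 2 mm. A picture is of the moment at which its call begins: read the wrist's pose just before it. There is no depth.
- hand_in(): hands the job in; it is judged then, once.
The state is a dict: "time_s": time; "joint_pos": joint angles; "joint_vel": joint speeds; "joint_efforts": joint torques, N m; "tool_pos": TCP position; "eef_rot": TCP orientation; "wrist_force": force on the tool from outside, world axes, zero at the start; "wrist_torque": the same for the moment, N m; "grip_width": finger opening in m; "gripper_force": force on a finger pad.
Only numpy, scipy, OpenCV 4.12 (cv2) and the standard library are available. Lean on these libraries where they do the work, as an engineer would, in place of code of your own. Each camera call takes 0.05 s, during which the arm holds its last target. There are 200 camera calls.

## Task

First slide the shutter grip of the inspection lamp box all the way to its end stop so that the lamp window is open. Then take the sample plaque out of its stand, find its frosted end by the small corner notch, and hold that end about 10 cm above the middle of the open window with the label side facing up (leaning no more than about 45 degrees away from straight up), your fingers on the clear part and clear of the frosted end. Finish while holding it there, still, and leave the tape roll, carton and cup where they are.

Things in the scene. Friction and masses are not known exactly. Their poses are not given: they have to be found in the camera images.
- lamp_box: Inspection lamp box, grey steel, fixed, 150 (x) by 220 (y) by 50 mm high; origin at the centre of its underside, z up. On its top two dark guide rails along y (6 mm high, at x = -39 and +39 mm) and a dark bar across each end (6 mm high, y = -96.5 and +96.5 mm); between them a steel shutter slides along y. Left or right of the robot's centre line, turned up to 0.4 rad.
- window (a point): Centre of the pale square lamp window, 56 by 56 mm, flush with the box top, 45 mm from the box's centre towards its +y; 50 mm above the bench. The shutter covers it at the start. Axes as the box.
- shutter (a joint): Travel of the steel shutter plate (66 by 66 mm, 3 mm thick) in m: 0 = window covered, 0.075 = at its end stop, window fully open. It grows as the grip moves towards the lamp box's -y. Friction about 2 N, no spring: it stays where it is left. It starts shut or up to 15 mm open.
- shutter_grip (a point): Centre of the top face of the shutter's upright black grip, which moves with the shutter: 16 mm thick along the slide direction (box y), 30 mm wide across it (box x), standing 34 mm above the plate; the point is 88 mm above the bench. Axes as the box.
- stand: Dark steel stand, fixed to the bench, at any yaw: base 140 by 70 by 8 mm with two walls 120 mm long, 13 thick and 20 high along its x that form a slot 10 mm wide, open at top and ends; wall tops 28 mm above the bench, so 40 mm of the plaque stands clear above them. Origin at the centre of its underside; slot floor 8 mm above it.
- plaque: Flat moulded plate, 110 mm long (x), 8 thick (y), 60 tall (z), about 70 g, loose, upright in the stand's slot, up to 10 mm off centre along it. Origin: centre of its lower long edge, 8 mm above the bench; top edge at 68 mm. The 75 mm towards -x are smoky clear, the 35 mm towards +x frosted pale grey. A 16 by 16 mm square notch is cut from the frosted end's top corner (+x, +z).
- label (a point): Centre of the paper label (26 by 34 mm), which is on the +y face of the frosted end only, at x = +37, y = +4, z = +22 mm of the plaque; same axes as the plaque, so y points straight out of the label. As the plaque stands, with the notch at the top left as you look at it, the label faces you.
- tape: Bystander: loose roll of packing tape lying flat, 90 mm across, 72 mm hole, 48 mm high; origin at the centre of its underside.
- carton: Bystander: loose closed cardboard carton, 80 (x) by 100 (y) by 70 mm high; origin at the centre of its underside.
- cup: Bystander: loose open steel cup, 72 mm across, 85 mm high; origin at the centre of its underside.

How it is judged:
On the way, in this order (a step that is already met when the one before it is completed fails the run):
1. the shutter grip is slid to its end stop (value of joint shutter above 0.07 m and distance of plaque from where it was at the start of the episode below 0.02 m), for 0.2 s.
2. the plaque is lifted clear of the stand in the fingers (z of plaque in the frame of stand above 0.05 m and contact force between the fingers and plaque above 0.5 N), for 0.1 s.
At the end, for the whole second after the job is handed in: Shutter within 5 mm of its stop; plaque held still in the fingers (under 0.03 m/s), off box and stand; label centre within 30 mm of the window centre horizontally, 50-150 mm above it; label normal within 0.9 rad of straight up; grip point under 14 mm from the plaque's middle towards the frosted end (value of joint shutter above 0.07 m and horizontal distance between label and window below 0.03 m and z of label in the frame of window between 0.05 and 0.15 m and angle between label's own y axis and vertical below 0.9 rad and x of the grasp point in the frame of plaque below 0.014 m and contact force between the fingers and plaque above 0.5 N and contact force between plaque and lamp_box below 0.1 N and contact force between plaque and stand below 0.1 N and linear speed of plaque below 0.03 m/s); the arm keeps its last pose, push and grip.
It fails at once if the tape is pushed more than 30 mm (distance of tape from where it was at the start of the episode above 0.03 m).
It fails at once if the carton is pushed more than 30 mm (distance of carton from where it was at the start of the episode above 0.03 m).
It fails at once if the cup is pushed more than 30 mm (distance of cup from where it was at the start of the episode above 0.03 m).
It also fails if it takes over 54 s, if anything falls off the work surface, if the arm or the gripper's body presses on something with over 40 N, if the wrist force passes 120 N, or if a joint passes its speed limit or range.

## Working session

There is one attempt and no reset: what is moved stays moved. The work goes in short steps, Python scripts to look and compute and a shell command to move; the robot and the scene stay as the last step left them, time stands still between calls to the robot, and variables do not carry over. Pictures are saved under pics/ and viewed, at most 10 in all, crops included, and the job is handed in when it is done.

```bash
mkdir -p pics; python3 - <<'E'
from plant import *
import cv2,json
s=observe();print(s)
for n in("scene","top"):
    g=get_image(n);cv2.imwrite(f"pics/{n}0.png",g["pixels"][:,:,::-1]);print(n,g["K"],g["R"],g["t"])
g=get_image("wrist");print(g["K"],g["T_tool_cam"]);print([k for k in globals() if not k.startswith('_')])
E
```

```text
{'time_s': 0.0, 'joint_pos': array([-1.27007671e+00,  2.21212093e-01,  1.52759800e+00, -1.17418219e-05,
        1.39469919e+00, -1.26076721e-01]), 'joint_vel': array([ 0.0003861 ,  0.00118751,  0.00058361, -0.00056868, -0.00099271,
        0.00105392]), 'joint_efforts': array([-1.77920869e-03, -4.94609606e+01, -3.87379396e+01,  6.94833300e-02,
        5.70137962e-02, -1.58810817e-04]), 'tool_pos': array([ 0.25855843, -0.56838164,  0.24345285]), 'eef_rot': array([-9.54157646e-04,  9.77316220e-01,  2.11783117e-01, -8.93320744e-05]), 'wrist_force': array([-0.36518385,  0.54476444,  0.26035567]), 'wrist_torque': array([-0.02956728,  0.04371395,  0.05368566]), 'gripper_force': 0.0, 'grip_width': 0.08726288693105624}
scene [[454.30543385   0.         324.89918356]
 [  0.         454.30543385 198.28873736]
 [  0.           0.           1.        ]] [[-0.39069259  0.92033423 -0.01855286]
 [ 0.73947385  0.30178466 -0.60175115]
 [-0.54821321 -0.24881907 -0.79846813]] [ 0.24301096 -0.3942324   1.5472136 ]
top [[430.49950167   0.         315.33732081]
 [  0.         430.49950167 196.25227944]
 [  0.           0.           1.        ]] [[-0.01921684 -0.99981415  0.00154509]
 [-0.99197211  0.01887288 -0.12504061]
 [ 0.12498821 -0.00393558 -0.99215042]] [0.0130987  0.60706872 1.16479248]
[[276.79727556   0.         320.98997456]
 [  0.         276.79727556 200.89397   ]
 [  0.           0.           1.        ]] [[ 3.76623092e-04 -9.53594963e-01 -3.01092187e-01  8.38632232e-02]
 [ 9.99999511e-01  8.37221317e-05  9.85697795e-04 -1.03761476e-03]
 [-9.14748372e-04 -3.01092411e-01  9.53594528e-01 -1.41363039e-01]
 [ 0.00000000e+00  0.00000000e+00  0.00000000e+00  1.00000000e+00]]
['get_image', 'hand_in', 'observe', 'MotionError', 'tcp_to_tips', 'cv2', 'json', 's', 'n', 'g']
```

View pics/scene0.png

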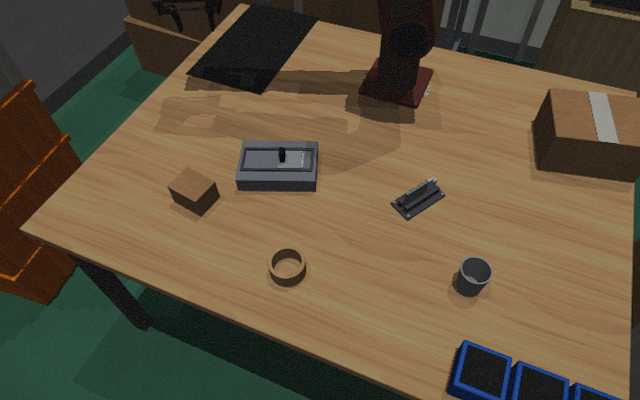

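View pics/top0.png

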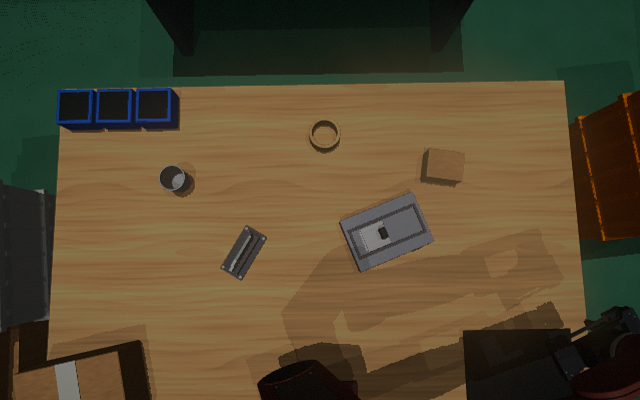

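The top view shows the lamp box around (386,232), with the grip near (383,233). The stand and plaque are near (243,253), the tape at (324,135), the carton at (442,167) and the cup at (174,180). The joint arrangement needs a closer look, so I'll zoom.

```bash
python3 - <<'E'
import cv2,numpy as np
a=cv2.imread("pics/top0.png");b=cv2.imread("pics/scene0.png")
def c(i,x,y,w,h):return cv2.resize(i[y:y+h,x:x+w],(400,300),interpolation=cv2.INTER_CUBIC)
o=np.vstack([np.hstack([c(a,334,190,104,78+6),c(a,208,218,72,54+16)]),np.hstack([c(b,230,130,96,72),c(b,384,168,72,54)])])
o=np.clip(o.astype(float)*1.6,0,255).astype(np.uint8)
cv2.imwrite("pics/zoom0.png",o)
E
```

```text
(no output)
```

View pics/zoom0.png

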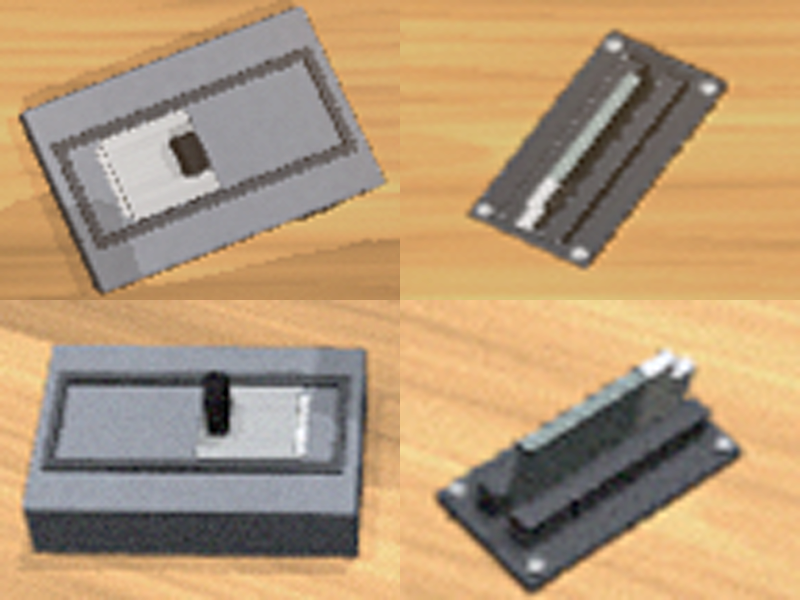

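```bash
cat > h.py <<'E'
from plant import *
import cv2,numpy as np
from scipy.spatial.transform import Rotation as Ro
def cam(g,s=None):
    if "R" in g: return g["K"],g["R"],g["t"]
    q=np.array(s["eef_rot"]);T=np.eye(4);T[:3,:3]=Ro.from_quat(np.r_[q[1:],q[0]]).as_matrix();T[:3,3]=s["tool_pos"]
    W=np.linalg.inv(T@g["T_tool_cam"]);return g["K"],W[:3,:3],W[:3,3]
def ray(c,uv,z):
    K,R,t=c;C=-R.T@t;d=R.T@np.linalg.solve(K,[*uv,1]);return (C+d*(z-C[2])/d[2])[:3]
def proj(c,X):
    K,R,t=c;p=K@(R@np.array(X)+t);return p[:2]/p[2]
E
python3 - <<'E'
from h import *
np.set_printoptions(precision=4,suppress=True)
print(tcp_to_tips)
ct=cam(get_image("top"));cs=cam(get_image("scene"))
def show(name,P):
    P=np.array(P);e=np.roll(P,-1,0)-P;print(name,P[:,:2].tolist(),"c",P.mean(0),"len",np.linalg.norm(e,axis=1),"ang",np.arctan2(e[:,1],e[:,0]))
A=lambda p:(334+p[0]*104/400-.5,190+p[1]*84/300-.5); B=lambda p:(208+(p[0]-400)*72/400-.5,218+p[1]*70/300-.5)
C=lambda p:(230+p[0]*96/400-.5,130+(p[1]-300)*72/300-.5); D=lambda p:(384+(p[0]-400)*72/400-.5,168+(p[1]-300)*54/300-.5)
show("rails t",[ray(ct,A(p),.056) for p in[(50,145),(303,48),(358,150),(100,248)]])
show("rails s",[ray(cs,C(p),.056) for p in[(58,374),(350,374),(343,472),(42,468)]])
print("grip t",ray(ct,A((187,152)),.088),"grip s",ray(cs,C((217,377)),.088))
show("stand t",[ray(ct,B(p),.008) for p in[(612,28),(728,85),(585,268),(467,213)]])
show("stand s",[ray(cs,D(p),.008) for p in[(437,493),(530,590),(742,452),(645,372)]])
print("plq t",ray(ct,B((637,75)),.068),ray(ct,B((548,185)),.068),ray(ct,B((530,220)),.052))
print("tape,carton,cup",ray(ct,(324,135),.048),ray(ct,(442,160),.07),ray(ct,(172,178),.085))
E
```

```text
0.022
rails t [[0.5103708365412997, -0.08157276287219185], [0.5813666058010305, -0.2644173204766299], [0.5023860046993248, -0.29968499035653956], [0.4319237586097, -0.11451085282004228]] c [ 0.5065 -0.19    0.056 ] len [0.1961 0.0865 0.1981 0.0851] ang [-1.2004 -2.7216  1.9344  0.3975]
rails s [[0.504440463095172, -0.30234383929506137], [0.4291899488944543, -0.11605721294241989], [0.5114597288895151, -0.08468547263700499], [0.5831374964323855, -0.2704640350608307]] c [ 0.5071 -0.1934  0.056 ] len [0.2009 0.088  0.1991 0.0849] ang [ 1.9547  0.3643 -1.2026 -2.7567]
grip t [ 0.5019 -0.1734  0.088 ] grip s [ 0.4919 -0.1833  0.088 ]
stand t [[0.53523450045834, 0.2008022051035733], [0.4964653574329976, 0.14169744131365156], [0.3789599957657772, 0.21422306433953206], [0.4155376496373599, 0.2738684380452009]] c [0.4565 0.2076 0.008 ] len [0.0707 0.1381 0.07   0.1402] ang [-2.1513  2.5886  1.0207 -0.5481]
stand s [[0.497135528316061, 0.13968956925353865], [0.5350912271006903, 0.19825062135991017], [0.4164352450343405, 0.2707424442501931], [0.3848980720772971, 0.21312572658266515]] c [0.4584 0.2055 0.008 ] len [0.0698 0.139  0.0657 0.1341] ang [ 0.9957  2.5932 -2.0716 -0.5794]
plq t [0.5016 0.1791 0.068 ] [0.4341 0.2219 0.068 ] [0.4121 0.2336 0.052 ]
tape,carton,cup [ 0.7797 -0.0263  0.048 ] [ 0.697  -0.3486  0.07  ] [0.6583 0.3873 0.085 ]
```

The top and scene rays agree with the given sizes: rails 199 × 85 mm, stand 140 × 70 mm. That puts the box centre near (0.507,-0.192) with yaw about 0.37. The plaque's frosted end points to (-0.87,0.49), so the label faces world -y. Next I'll move above the grip.

```bash
python3 -m creep '{"linear":[[0.0381,-0.0255,0],[0.0381,-0.0255,0],[0.0381,-0.0255,0],[0.0381,-0.0255,0],[0.0381,-0.0255,0],[0.0381,-0.0255,0],[0.0381,-0.0255,0],[0.0381,-0.0255,0]],"twist":[[0,0,0],[0,0,0],[0,0,0],[0,0,0],[0,0,0],[0,0,0],[0,0,0],[0,0,0]],"fingers":[-1,-1,-1,-1,-1,-1,-1,-1]}' 15
python3 -m creep '{"linear":[[0.0381,-0.0255,0],[0.0381,-0.0255,0],[0,0,0],[0,0,0],[0,0,0]],"twist":[[0,0,0],[0,0,0],[0,0,0.057],[0,0,0],[0,0,0]],"fingers":[-1,-1,-1,-1,-1]}'
python3 - <<'E'
from h import *
s=observe();g=get_image("wrist");c=cam(g,s);im=g["pixels"][:,:,::-1]
cv2.imwrite("pics/w1.png",np.clip(im*1.5,0,255));print(s["tool_pos"],s["joint_pos"])
print("expected grip px",proj(c,[.5,-.178,.088]))
E
```

```text
time_s: 1.05
tool_pos: [0.4524, -0.2554, 0.2447]
eef_rot: [0.0, 0.977, 0.212, 0.0]
wrist_force: [1.2, -0.6, -0.0]
grip_width: 0.0872
gripper_force: 0.0
time_s: 1.55
tool_pos: [0.4998, -0.1793, 0.2445]
eef_rot: [0.0, 0.983, 0.185, -0.0]
wrist_force: [0.4, -0.6, -0.1]
grip_width: 0.0866
gripper_force: 0.0
[ 0.49980541 -0.17926672  0.24446753] [-4.92762639e-01 -4.75100196e-03  1.77060996e+00 -3.19332955e-04
  1.37590099e+00  7.06876667e-01]
expected grip px [320.67387904 191.57255083][ WARN:0@0.845] global loadsave.cpp:1063 imwrite_ Unsupported depth image for selected encoder is fallbacked to CV_8U.
```

View pics/w1.png

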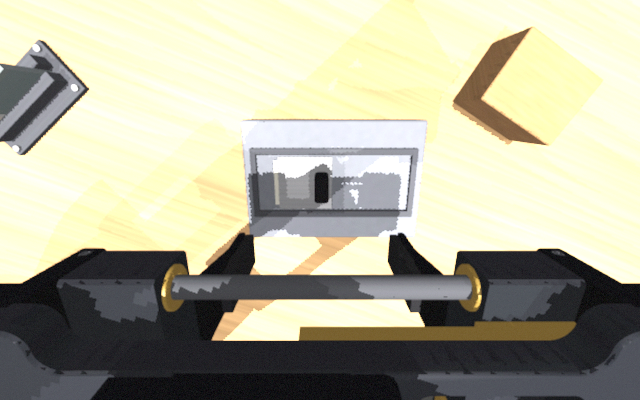

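The wrist view shows the grip at (321,187), about 4 mm further along tool +x than predicted. The box edges line up with the tool axes. Going down and closing.

```bash
python3 -m creep '{"linear":[[0.004,0,0.04],[0,0,0.04],[0,0,0.04],[0,0,0.03],[0,0,0.011],[0,0,0],[0,0,0],[0,0,0]],"twist":[[0,0,0],[0,0,0],[0,0,0],[0,0,0],[0,0,0],[0,0,0],[0,0,0],[0,0,0]],"fingers":[-1,-1,-1,-1,-1,0.5,1,1]}' 15
python3 -m creep '{"linear":[[0,0,0],[0,0,0],[0,0,0],[0,0,0]],"twist":[[0,0,0],[0,0,0],[0,0,0],[0,0,0]],"fingers":[1,1,1,1]}'
```

```text
time_s: 2.4
tool_pos: [0.5052, -0.1787, 0.0858]
eef_rot: [0.001, 0.983, 0.184, 0.002]
wrist_force: [0.1, 0.6, 0.1]
grip_width: 0.0707
gripper_force: 0.0
time_s: 2.8
tool_pos: [0.5038, -0.1776, 0.0838]
eef_rot: [0.0, 0.983, 0.184, 0.0]
wrist_force: [0.1, 0.6, -0.1]
grip_width: 0.0389
gripper_force: 0.0
```

```bash
python3 -m creep '{"linear":[[0,0,0],[0,0,0],[0,0,0],[0,0,0],[0,0,0]],"twist":[[0,0,0],[0,0,0],[0,0,0],[0,0,0],[0,0,0]],"fingers":[1,1,1,1,1]}'
python3 -m creep '{"linear":[[0,0.005,0],[0,0.01,0],[0,0.01,0],[0,0.01,0],[0,0.01,0],[0,0.01,0],[0,0.003,0],[0,0,0]],"twist":[[0,0,0],[0,0,0],[0,0,0],[0,0,0],[0,0,0],[0,0,0],[0,0,0],[0,0,0]],"fingers":[1,1,1,1,1,1,1,1]}'
```

```text
time_s: 3.3
tool_pos: [0.5037, -0.1776, 0.0835]
eef_rot: [-0.0, 0.983, 0.184, -0.0]
wrist_force: [-0.4, 0.6, -0.6]
grip_width: 0.016
gripper_force: 15.0
time_s: 4.1
tool_pos: [0.5251, -0.2329, 0.0835]
eef_rot: [0.001, 0.983, 0.184, 0.0]
wrist_force: [1.4, -1.1, -1.2]
grip_width: 0.0157
gripper_force: 15.0
```

```bash
python3 -m creep '{"linear":[[0,0.003,0],[0,0.003,0],[0,0.003,0],[0,0.002,0]],"twist":[[0,0,0],[0,0,0],[0,0,0],[0,0,0]],"fingers":[1,1,1,1]}'
python3 -m creep '{"linear":[[0,0.002,0],[0,0.002,0],[0,0.001,0]],"twist":[[0,0,0],[0,0,0],[0,0,0]],"fingers":[1,1,1]}'
```

```text
time_s: 4.5
tool_pos: [0.5273, -0.2385, 0.0833]
eef_rot: [-0.004, 0.983, 0.184, -0.001]
wrist_force: [-7.4, 19.4, 12.4]
grip_width: 0.016
gripper_force: 15.0
time_s: 4.8
tool_pos: [0.5277, -0.2394, 0.083]
eef_rot: [-0.008, 0.983, 0.184, -0.003]
wrist_force: [-11.7, 28.8, 19.7]
grip_width: 0.0169
gripper_force: 15.0
```

The shutter is at its stop: force has built up after about 65 mm of travel. I'll relax the command, open, and rise for a check.

```bash
python3 -m creep '{"linear":[[0,-0.007,0],[0,0,0],[0,0,0],[0,0,0],[0,0,0],[0,0,0],[0,0,0]],"twist":[[0,0,0],[0,0,0],[0,0,0],[0,0,0],[0,0,0],[0,0,0],[0,0,0]],"fingers":[1,1,0.2,0.2,0.2,0.2,0.2]}'
python3 -m creep '{"linear":[[0,0,-0.04],[0,0,-0.05],[0,0,-0.05],[-0.02,0,-0.02],[0,0,0],[0,0,0]],"twist":[[0,0,0],[0,0,0],[0,0,0],[0,0,0],[0,0,0],[0,0,0]],"fingers":[0.2,-1,-1,-1,-1,-1]}'
python3 - <<'E'
from h import *
s=observe();g=get_image("wrist");im=g["pixels"][:,:,::-1]
cv2.imwrite("pics/w2.png",np.clip(im*1.2,0,255).astype(np.uint8));print(s["tool_pos"],s["joint_pos"])
np.savez("w2.npz",R=cam(g,s)[1],t=cam(g,s)[2],K=g["K"])
E
```

```text
time_s: 5.5
tool_pos: [0.528, -0.2405, 0.0836]
eef_rot: [0.0, 0.983, 0.184, 0.0]
wrist_force: [0.2, -0.4, 0.7]
grip_width: 0.034
gripper_force: 0.0
time_s: 6.1
tool_pos: [0.5092, -0.2476, 0.2435]
eef_rot: [0.0, 0.983, 0.183, 0.0]
wrist_force: [-0.3, 0.6, -1.2]
grip_width: 0.0669
gripper_force: 0.0
[ 0.50924999 -0.2475527   0.24350382] [-5.91837519e-01  8.07577596e-02  1.68439370e+00  1.77200652e-04
  1.37559941e+00  6.09987438e-01]
```

View pics/w2.png

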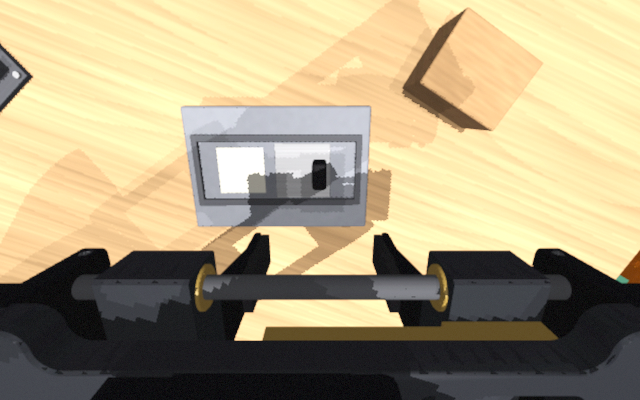

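The shutter grip is at (319,174) and the bright window square is fully uncovered, at (217–265,147–194). I'll compute the window position and travel to above the plaque.

```bash
python3 - <<'E'
from h import *
d=np.load("w2.npz");c=(d["K"],d["R"],d["t"])
P=[ray(c,p,.05).round(4) for p in[(217,147.5),(264,147.5),(266.5,194),(219.5,194)]];print(P,np.mean(P,0))
Q=[ray(c,p,.056).round(4) for p in[(192,135.5),(361.5,135.5),(362,205),(197,205)]];print(Q,np.mean(Q,0))
E
python3 -m creep '{"linear":[[0.0124,-0.0433,0],[0.0124,-0.0433,0],[0.0124,-0.0433,0],[0.0124,-0.0433,0],[0.0124,-0.0433,0],[0.0124,-0.0433,0],[0.0124,-0.0433,0],[0.0124,-0.0433,0]],"twist":[[0,0,0],[0,0,0],[0,0,0],[0,0,0],[0,0,0],[0,0,0],[0,0,0],[0,0,0]],"fingers":[-1,-1,-1,-1,-1,-1,-1,-1]}'
python3 -m creep '{"linear":[[0.0124,-0.0433,0],[0.0124,-0.0433,0],[0,0,0],[0,0,0],[0,0,0],[0,0,0],[0,0,0],[0,0,0]],"twist":[[0,0,0],[0,0,0.12],[0,0,0.14],[0,0,0.14],[0,0,0.14],[0,0,0.14],[0,0,0.14],[0,0,0.1]],"fingers":[-1,-1,-1,-1,-1,-1,-1,-1]}'
python3 -m creep '{"linear":[[-0.02,0,0],[0,0,0],[0,0,0]],"twist":[[0,0,0],[0,0,0],[0,0,0]],"fingers":[-1,-1,-1]}'
python3 - <<'E'
from h import *
s=observe();g=get_image("wrist");im=g["pixels"][:,:,::-1]
cv2.imwrite("pics/w3.png",im);print(s["tool_pos"],s["joint_pos"],s["eef_rot"])
cv2.imwrite("pics/w3z.png",np.clip(cv2.resize(im[60:260,200:440],(720,600),interpolation=cv2.INTER_CUBIC)*1.4,0,255).astype(np.uint8))
c=cam(g,s);np.savez("w3.npz",R=c[1],t=c[2],K=g["K"])
E
```

```text
[array([ 0.5063, -0.1147,  0.05  ]), array([ 0.5266, -0.1671,  0.05  ]), array([ 0.4725, -0.1876,  0.05  ]), array([ 0.4512, -0.1325,  0.05  ])] [ 0.48915  -0.150475  0.05    ]
[array([ 0.5107, -0.086 ,  0.056 ]), array([ 0.5816, -0.2693,  0.056 ]), array([ 0.504, -0.304,  0.056]), array([ 0.4295, -0.1114,  0.056 ])] [ 0.50645  -0.192675  0.056   ]
time_s: 6.95
tool_pos: [0.4752, 0.1136, 0.2412]
eef_rot: [-0.0, 0.983, 0.184, -0.002]
wrist_force: [0.6, 0.1, 0.6]
grip_width: 0.0873
gripper_force: 0.0
time_s: 7.75
tool_pos: [0.4673, 0.2014, 0.2408]
eef_rot: [0.001, 0.962, -0.274, -0.002]
wrist_force: [-0.2, -0.1, 0.4]
grip_width: 0.0868
gripper_force: 0.0
time_s: 8.05
tool_pos: [0.4503, 0.2122, 0.2424]
eef_rot: [0.0, 0.963, -0.27, -0.001]
wrist_force: [-0.5, 0.3, 0.1]
grip_width: 0.0867
gripper_force: 0.0
[0.4502883  0.21216989 0.24242321] [ 2.81755299e-01 -8.48509826e-02  1.85178884e+00  1.48113024e-05
  1.37645855e+00  2.39971765e+00] [ 4.69325629e-04  9.62808230e-01 -2.70184193e-01 -7.70177543e-04]
```

View pics/w3z.png

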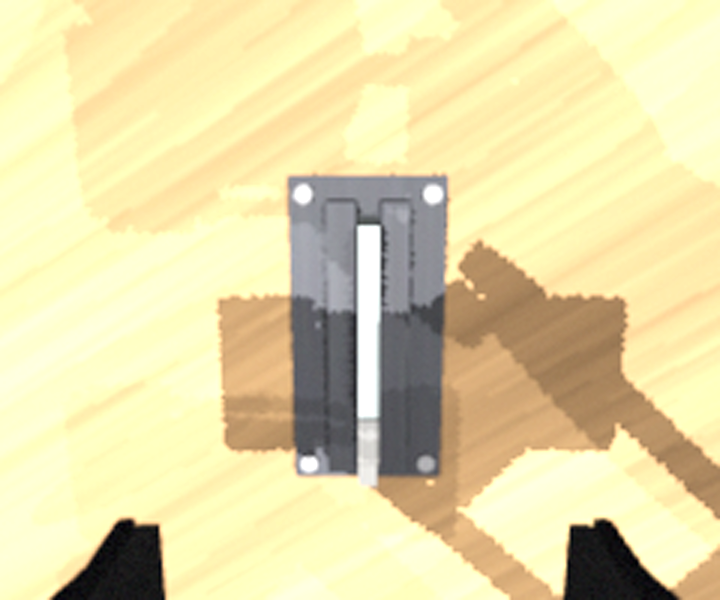

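The clear end of the plaque is at zoom (368,223) and the clear/frosted boundary at (368,418). It runs straight down the image, so it is aligned with the tool x axis.

```bash
python3 - <<'E'
from h import *
d=np.load("w3.npz");c=(d["K"],d["R"],d["t"]);s=observe()
Z=lambda x,y:(200+x/3-.3,60+y/3-.3)
a=ray(c,Z(368.5,223),.068);b=ray(c,Z(368,418),.068);e=ray(c,Z(368,485),.052);print(a,b,e,np.linalg.norm(b-a))
st=[ray(c,Z(*p),.008) for p in[(289,177),(447,177),(439,474),(297,474)]];m=np.mean(st,0);print("stand",m)
u=(b-a)/np.linalg.norm(b-a);print("ang",np.arctan2(u[1],u[0]))
G=a+u*.038
q=s["eef_rot"];R=Ro.from_quat(np.r_[q[1:],q[0]]).as_matrix();print("tool x ang",np.arctan2(R[1,0],R[0,0]))
G[2]=.052;print(G,"tool shift",R.T@(G-s["tool_pos"]))
E
```

```text
[0.5018511  0.17964577 0.068     ] [0.43729849 0.21902304 0.068     ] [0.40729086 0.23712359 0.052     ] 0.07561486757911141
stand [0.4559019  0.20734645 0.008     ]
ang 2.5938506976422713
tool x ang -0.5479004838439636
[0.4694104  0.19943469 0.052     ] tool shift [0.02256361 0.00086755 0.19081909]
```

The clear length measures 75.6 mm against the given 75. Descend with TCP height 0.056 (tips at 0.034, above the 0.028 walls) and grip.

```bash
python3 -m creep '{"linear":[[0.0225,0.001,0.02],[0,0,0.045],[0,0,0.045],[0,0,0.04],[0,0,0.025],[0,0,0.011],[0,0,0],[0,0,0]],"twist":[[0,0,0],[0,0,0],[0,0,0],[0,0,0],[0,0,0],[0,0,0],[0,0,0],[0,0,0]],"fingers":[-1,-1,-1,-1,-1,-1,0,1]}' 30
python3 -m creep '{"linear":[[0,0,0],[0,0,0],[0,0,0],[0,0,0],[0,0,0],[0,0,0],[0,0,0],[0,0,0]],"twist":[[0,0,0],[0,0,0],[0,0,0],[0,0,0],[0,0,0],[0,0,0],[0,0,0],[0,0,0]],"fingers":[1,1,1,1,1,1,1,1]}'
python3 -m creep '{"linear":[[0,0,0],[0,0,0],[0,0,0]],"twist":[[0,0,0],[0,0,0],[0,0,0]],"fingers":[1,1,1]}'
```

```text
time_s: 8.9
tool_pos: [0.4712, 0.1993, 0.0588]
eef_rot: [-0.0, 0.962, -0.272, 0.001]
wrist_force: [-0.4, 0.4, 1.0]
grip_width: 0.0778
gripper_force: 0.0
time_s: 9.7
tool_pos: [0.4699, 0.199, 0.0575]
eef_rot: [0.0, 0.962, -0.272, -0.0]
wrist_force: [-0.2, -0.3, -0.4]
grip_width: 0.0149
gripper_force: 0.0
time_s: 10.0
tool_pos: [0.47, 0.199, 0.0575]
eef_rot: [0.0, 0.962, -0.272, -0.0]
wrist_force: [-0.2, -0.4, 0.1]
grip_width: 0.0079
gripper_force: 30.0
```

Plaque gripped, opening 7.9 mm. Lift, then traverse to the window side.

```bash
python3 -m creep '{"linear":[[0,0,-0.02],[0,0,-0.04],[0,0,-0.045],[0,0,-0.045],[0,0,-0.045],[0,0,-0.045],[0,0,0],[0,0,0]],"twist":[[0,0,0],[0,0,0],[0,0,0],[0,0,0],[0,0,0],[0,0,0],[0,0,0],[0,0,0]],"fingers":[1,1,1,1,1,1,1,1]}'
python3 -m creep '{"linear":[[0.0258,0.0411,0],[0.0258,0.0411,0],[0.0258,0.0411,0],[0.0258,0.0411,0],[0.0258,0.0411,0],[0.0258,0.0411,0],[0,0,0],[0,0,0]],"twist":[[0,0,0],[0,0,0],[0,0,0],[0,0,0],[0,0,0],[0,0,0],[0,0,-0.13],[0,0,-0.13]],"fingers":[1,1,1,1,1,1,1,1]}'
python3 -m creep '{"linear":[[0,0,0],[0,0,0],[0,0,0],[0,0,0],[0,0,0],[0,0,0],[0,0,0],[0,0,0]],"twist":[[0,0,-0.14],[0,0,-0.14],[0,0,-0.14],[0,0,-0.14],[0,0,-0.14],[0,0,-0.14],[0,0,-0.14],[0,0,-0.14]],"fingers":[1,1,1,1,1,1,1,1]}'
python3 -m creep '{"linear":[[0,0,0],[0,0,0],[0,0,0],[0,0,0],[0,0,0]],"twist":[[0,0,-0.14],[0,0,-0.14],[0,0,-0.14],[0,0,-0.129],[0,0,0]],"fingers":[1,1,1,1,1]}'
python3 -c "
from h import *;s=observe();print(s['joint_pos'].round(4),s['tool_pos'])"
```

```text
time_s: 10.8
tool_pos: [0.4706, 0.1992, 0.2988]
eef_rot: [-0.001, 0.962, -0.272, 0.001]
wrist_force: [-0.1, -0.2, -1.2]
grip_width: 0.0079
gripper_force: 30.0
time_s: 11.6
tool_pos: [0.4716, -0.0937, 0.2946]
eef_rot: [-0.001, 0.99, -0.144, -0.002]
wrist_force: [-0.7, -0.7, 0.6]
grip_width: 0.0077
gripper_force: 30.0
time_s: 12.4
tool_pos: [0.4719, -0.0917, 0.2947]
eef_rot: [-0.002, 0.914, 0.406, -0.002]
wrist_force: [-0.1, -0.5, -0.0]
grip_width: 0.0079
gripper_force: 30.0
time_s: 12.9
tool_pos: [0.472, -0.0917, 0.295]
eef_rot: [-0.002, 0.771, 0.636, -0.001]
wrist_force: [-0.2, 0.6, -0.7]
grip_width: 0.0077
gripper_force: 30.0
[-0.3562 -0.1585  1.8202 -0.      1.4843 -0.1652] [ 0.47195137 -0.09171757  0.29500058]
```

```bash
python3 -m creep '{"linear":[[0,0,0],[0,0,0],[0,0,0],[0,0,0],[0,0,0]],"twist":[[-0.14,0,0],[-0.14,0,0],[-0.14,0,0],[-0.14,0,0],[0,0,0]],"fingers":[1,1,1,1,1]}'
python3 - <<'E'
from h import *
from scipy.optimize import least_squares
s=observe();print(s['joint_pos'].round(4),s['tool_pos'],s['eef_rot'])
D=[(.2212,1.5276,1.3947,.25856,-.56838,.24345),(-.00475,1.7706,1.3759,.4998,-.17927,.24447),(.08076,1.6844,1.3756,.50925,-.24755,.2435),(-.08485,1.8518,1.37646,.4503,.21217,.24242),(-.1585,1.8202,1.4843,.47195,-.09172,.2950),(*s['joint_pos'][[1,2,4]],*s['tool_pos'])]
def f(p,a,b,c): return p[0]+p[1]*np.sin(a)+p[2]*np.sin(a+b)+p[3]*np.sin(a+b+c),p[4]+p[1]*np.cos(a)+p[2]*np.cos(a+b)+p[3]*np.cos(a+b+c)
def res(p):
    o=[]
    for a,b,c,x,y,z in D:
        r,h=f(p,a,b,c);o+=[r-np.sqrt(x*x+y*y-.079**2),h-z]
    return o
q=least_squares(res,[0,.45,.4,.25,.2]);p=q.x;print(p,np.abs(q.fun).max())
for phi in(.7,.8,.9,1.05,1.2):
    g=least_squares(lambda v:np.r_[np.array(f(p,v[0],v[1],np.pi-phi-v[0]-v[1]))-[.476,.17]],[-.4,2.2]);v=g.x;print(phi,v,np.pi-phi-v.sum(),g.cost)
E
```

```text
time_s: 13.4
tool_pos: [0.4689, -0.0905, 0.2914]
eef_rot: [0.21, 0.744, 0.61, 0.175]
wrist_force: [-0.0, -0.6, -1.2]
grip_width: 0.008
gripper_force: 30.0
[-0.4484 -0.641   2.2566  0.1615  0.9928 -0.3035] [ 0.46894556 -0.09048916  0.29144648] [0.21031587 0.74351123 0.6102066  0.17494627]
[0.00068841 0.4029538  0.53805543 0.34158054 0.28725812] 0.002829332624871339
0.7 [-0.68912129  2.57551632] 0.5551976228752742 5.700787302125217e-28
0.8 [-0.77093194  2.6598604 ] 0.4526641963002669 2.357458381039886e-24
0.9 [-0.84835477  2.74329386] 0.34665355557030475 1.278116754135021e-21
1.05 [-0.94714305  2.86423492] 0.17450077513659457 2.266562287091787e-18
1.2 [-0.98454217  2.96927703] -0.04314220135676394 3.849433217044544e-29
```

Tilting the tool outward runs into the joint 3 limit. I'll fit the whole arm from the recorded poses and search for a tool heading that leaves joint margin.

```bash
cat > k.py <<'E'
from h import *
from scipy.optimize import least_squares
lo=np.array([-2.98,-.91,.09,-1.24,.2,-2.68]);hi=np.array([2.98,2.08,2.57,4.39,2.65,2.68])
e=lambda a,t:Ro.from_euler(a,t)
def fk(p,j,s4=1):
    A=e('z',j[0])*e('y',j[1]);B=A*e('y',j[2]);C=B*e('z',s4*j[3]);D=C*e('y',j[4])
    x=np.array([0,0,p[0]])+A.apply([0,p[1],p[2]])+C.apply([0,p[4],p[3]])+D.apply([0,p[6],p[5]])
    return x,D*e('z',j[5]+np.pi/2)
J=[[-1.27008,.22121,1.5276,0,1.3947,-.12608],[-.49276,-.00475,1.77061,-.0003,1.3759,.70688],[-.59184,.08076,1.68439,.0002,1.3756,.60999],[.28176,-.08485,1.85179,0,1.37646,2.39972],[-.3562,-.1585,1.8202,0,1.4843,-.1652],[-.4484,-.641,2.2566,.1615,.9928,-.3035]]
X=[[.25856,-.56838,.24345],[.4998,-.17927,.24447],[.50925,-.24755,.2435],[.4503,.21217,.24242],[.47195,-.09172,.295],[.46895,-.09049,.29145]]
Rm=Ro.from_quat([.74351,.61021,.17495,.21032])
s4=min((1,-1),key=lambda s:(fk(np.zeros(7),J[-1],s)[1].inv()*Rm).magnitude())
q=least_squares(lambda p:np.r_[np.ravel([fk(p,j,s4)[0]-x for j,x in zip(J,X)]),1e-3*p[[4]]],[.28,.04,.4,.54,.04,.34,0]);p=q.x
def ik(x,R,j0):
    def r(j):
        a,b=fk(p,j,s4);return np.r_[(a-x)*5,(b.inv()*R).as_rotvec()]
    g=least_squares(r,np.clip(j0,lo+.01,hi-.01),bounds=(lo,hi));return g.x,np.abs(g.fun).max()
def pose(d,ph,h,W=np.array([.489,-.1505,.05]),L=np.array([-.054,.004,.0275])):
    R=e('z',d+np.pi/2)*e('x',np.pi)*e('x',-ph)
    return W+[0,0,h]-R.apply(L),R
E
python3 - <<'E'
from k import *
np.set_printoptions(precision=3,suppress=True)
print(p,s4,np.abs(q.fun).max(),(fk(p,J[-1],s4)[1].inv()*Rm).magnitude())
for d in np.arange(-3.1,3.1,.3):
    j=None
    for ph in(0,.2,.4,.6,.8,.9,1.0):
        x,R=pose(d,ph,.115 if ph else .115)
        x=x+[0,0,.1*(ph==0)]
        if j is None:
            j1=np.arctan2(x[1],x[0])-.16; j=np.array([j1,-.1,1.85,0,1.4,np.clip(j1-d,-2.6,2.6)])
        j,er=ik(x,R,j)
        if er>.01: break
    print(round(d,2),ph,round(er,4),j,"margin",np.minimum(j-lo,hi-j).min())
E
```

```text
[ 0.269  0.089  0.402  0.539  0.     0.323 -0.01 ] 1 0.002517340514673172 5.1634562510982225e-05
-3.1 0.4 0.0144 [-0.428  0.361  1.513 -0.172  1.627  2.68 ] margin 4.440892098500626e-16
-2.8 1.0 0.0 [-0.23   0.799  1.159 -0.535  2.039  2.546] margin 0.1340882313671532
-2.5 1.0 0.0 [-0.128  0.715  1.292 -0.666  1.896  2.414] margin 0.2664489889220625
-2.2 1.0 0.0 [-0.034  0.601  1.466 -0.783  1.729  2.312] margin 0.36766926152254165
-1.9 1.0 0.0 [ 0.048  0.462  1.667 -0.899  1.547  2.232] margin 0.3410717471789443
-1.6 1.0 0.0 [ 0.109  0.299  1.885 -1.023  1.353  2.163] margin 0.21725793788368897
-1.3 1.0 0.0 [ 0.138  0.107  2.113 -1.16   1.143  2.091] margin 0.07980477275723064
-1.0 1.0 0.0355 [ 0.104 -0.13   2.323 -1.24   0.897  1.924] margin 2.220446049250313e-16
-0.7 1.0 0.0489 [-0.038 -0.439  2.545 -1.24   0.55   1.611] margin 2.220446049250313e-16
-0.4 0.9 0.0685 [-0.262 -0.621  2.57  -0.329  0.387  0.4  ] margin 4.440892098500626e-16
-0.1 0.8 0.0349 [-0.599 -0.714  2.57   0.574  0.671 -0.844] margin 4.440892098500626e-16
0.2 0.9 0.0344 [-0.948 -0.624  2.57   0.956  1.048 -1.607] margin 4.440892098500626e-16
0.5 1.0 0.0 [-1.146 -0.368  2.499  1.041  1.335 -2.089] margin 0.07134244341150486
0.8 1.0 0.0 [-1.133 -0.09   2.279  0.909  1.5   -2.272] margin 0.29104051325519276
1.1 1.0 0.0 [-1.07   0.134  2.052  0.771  1.647 -2.399] margin 0.2806261355497126
1.4 1.0 0.0 [-0.984  0.321  1.829  0.634  1.788 -2.512] margin 0.16845531821950033
1.7 1.0 0.0 [-0.884  0.481  1.616  0.495  1.924 -2.632] margin 0.04793896672729492
2.0 0.4 0.0189 [-0.671  0.172  1.734  0.168  1.595 -2.68 ] margin 4.440892098500626e-16
2.3 0 0.1014 [-0.49  -0.124  1.798 -0.078  1.464 -2.68 ] margin 4.440892098500626e-16
2.6 0 0.2702 [-0.382 -0.094  1.793 -0.218  1.418 -2.68 ] margin 4.440892098500626e-16
2.9 0 0.4128 [-0.274 -0.095  1.837 -0.372  1.334 -2.68 ] margin 4.440892098500626e-16
```

A heading of about -2.2 rad (close to the original plaque heading) at a tilt of 1.0 has good margins. Untilting and yawing back.

```bash
python3 -m creep '{"linear":[[0,0,0],[0,0,0],[0,0,0],[0,0,0],[0,0,0],[0,0,0],[0,0,0],[0,0,0]],"twist":[[0.14,0,0],[0.14,0,0],[0.14,0,0],[0.14,0,0],[0,0,0.134],[0,0,0.134],[0,0,0.134],[0,0,0.134]],"fingers":[1,1,1,1,1,1,1,1]}'
python3 -m creep '{"linear":[[0,0,0],[0,0,0],[0,0,0],[0,0,0],[0,0,0],[0,0,0],[0,0,0],[0,0,0]],"twist":[[0,0,0.134],[0,0,0.134],[0,0,0.134],[0,0,0.134],[0,0,0.134],[0,0,0.134],[0,0,0.134],[0,0,0.134]],"fingers":[1,1,1,1,1,1,1,1]}'
python3 -m creep '{"linear":[[0,0,0],[0,0,0],[0,0,0],[0,0,0],[0,0,0]],"twist":[[0,0,0.134],[0,0,0.134],[0,0,0.134],[0,0,0],[0,0,0]],"fingers":[1,1,1,1,1]}'
cat > plan.py <<'E'
from k import *
import sys
np.set_printoptions(precision=4,suppress=True)
s=observe();w=s['eef_rot'];R=Ro.from_quat(np.r_[w[1:],w[0]]);j=s['joint_pos']
xt,Rt=pose(-2.2,1.0,.105)
print("now",s['tool_pos'],j,"target",xt,"shift tool",R.inv().apply(xt-s['tool_pos']),"turn",(R.inv()*Rt).as_rotvec())
hi_x=xt.copy();hi_x[2]=s['tool_pos'][2]
print("horizontal shift",R.inv().apply(hi_x-s['tool_pos']))
for f in(0,.3,.6,1):
    rv=(R.inv()*Rt).as_rotvec()*f;j,er=ik(hi_x,R*Ro.from_rotvec(rv),j);print(f,j,round(er,4))
j,er=ik(xt,Rt,j);print(j,er)
L=s['tool_pos']+R.apply([-.054,.004,.0275]);print("label-window",L-[.489,-.1505,.05],"tilt",np.arccos(R.as_matrix()[2,1]))
E
python3 plan.py
```

```text
time_s: 14.2
tool_pos: [0.474, -0.0926, 0.297]
eef_rot: [-0.001, 0.914, 0.405, -0.002]
wrist_force: [0.3, 0.0, -0.9]
grip_width: 0.0079
gripper_force: 30.0
time_s: 15.0
tool_pos: [0.4739, -0.0926, 0.2973]
eef_rot: [0.0, 0.993, -0.119, -0.002]
wrist_force: [0.2, 0.1, -1.4]
grip_width: 0.008
gripper_force: 30.0
time_s: 15.5
tool_pos: [0.4736, -0.0924, 0.2972]
eef_rot: [0.0, 0.951, -0.309, -0.001]
wrist_force: [-0.2, -0.3, -0.5]
grip_width: 0.0078
gripper_force: 30.0
now [ 0.4736 -0.0924  0.2972] [-0.3557 -0.1564  1.8142 -0.0008  1.4862  1.8443] target [ 0.5475 -0.1618  0.1665] shift tool [0.1009 0.0125 0.1305] turn [-0.9986  0.002   0.0011]
horizontal shift [ 0.1006  0.0126 -0.0002]
0 [-0.4248  0.0745  1.5902 -0.001   1.4793  1.7753] 0.0
0.3 [-0.2692  0.1738  1.514  -0.2806  1.5645  1.9483] 0.0
0.6 [-0.1446  0.3004  1.4479 -0.527   1.6852  2.0726] 0.0
1 [-0.0342  0.4869  1.3859 -0.8155  1.8645  2.1695] 0.0
[-0.0339  0.6131  1.4691 -0.7815  1.7184  2.3233] 9.481906787511818e-10
label-window [-0.0614  0.0867  0.2198] tilt 1.569367124068864
```

```bash
python3 -m creep '{"linear":[[0.034,0.0042,0],[0.034,0.0042,0],[0.0328,0.0042,0],[0,0,0],[0,0,0],[0,0,0],[0,0,0],[0,0,0]],"twist":[[0,0,0],[0,0,0],[0,0,0],[-0.13,0,0],[-0.13,0,0],[-0.13,0,0],[-0.13,0,0],[-0.13,0,0]],"fingers":[1,1,1,1,1,1,1,1]}'
python3 -m creep '{"linear":[[0,0,0],[0,0,0],[0,0,0],[0,0,0],[0,0,0]],"twist":[[-0.13,0,0],[-0.13,0,0],[-0.09,0,0],[0,0,0],[0,0,0]],"fingers":[1,1,1,1,1]}'
python3 plan.py
```

```text
time_s: 16.3
tool_pos: [0.548, -0.1616, 0.2982]
eef_rot: [0.306, 0.9, -0.293, -0.1]
wrist_force: [-0.5, 1.3, -1.2]
grip_width: 0.0079
gripper_force: 30.0
time_s: 16.8
tool_pos: [0.5474, -0.1615, 0.2966]
eef_rot: [0.455, 0.835, -0.272, -0.149]
wrist_force: [1.2, -0.6, -0.7]
grip_width: 0.0078
gripper_force: 30.0
now [ 0.5474 -0.1615  0.2966] [-0.0318  0.4897  1.3659 -0.8161  1.8792  2.1576] target [ 0.5475 -0.1618  0.1665] shift tool [ 0.0006 -0.1093  0.0706] turn [-0.0011  0.0021  0.0011]
horizontal shift [0.0003 0.0001 0.0002]
0 [-0.035   0.4881  1.3849 -0.8137  1.865   2.1687] 0.0
0.3 [-0.0348  0.4879  1.3854 -0.8142  1.8647  2.1692] 0.0
0.6 [-0.0345  0.4877  1.3859 -0.8146  1.8643  2.1696] 0.0
1 [-0.0342  0.4874  1.3865 -0.8153  1.8638  2.1703] 0.0
[-0.0339  0.6131  1.4691 -0.7815  1.7184  2.3233] 8.882807406296322e-10
label-window [-0.0001  0.0004  0.2352] tilt 0.5718685455396064
```

```bash
python3 -m creep '{"linear":[[0,-0.027,0.0175],[0,-0.027,0.0175],[0,-0.027,0.0175],[0,-0.018,0.012],[0,-0.01,0.006],[0,0,0],[0,0,0],[0,0,0]],"twist":[[0,0,0],[0,0,0],[0,0,0],[0,0,0],[0,0,0],[0,0,0],[0,0,0],[0,0,0]],"fingers":[1,1,1,1,1,1,1,1]}'
python3 plan.py | tail -1
python3 - <<'E'
from h import *
o=[]
for n,(x,y,w,h) in(("scene",(200,90,160,120)),("top",(330,150,160,120))):
    g=get_image(n);c=cam(g);im=g["pixels"][:,:,::-1]
    s=observe();q=s["eef_rot"];R=Ro.from_quat(np.r_[q[1:],q[0]])
    print(n,"label px",proj(c,s["tool_pos"]+R.apply([-.054,.004,.0275])),"win",proj(c,[.489,-.1505,.05]))
    o.append(cv2.resize(im[y:y+h,x:x+w],(400,300),interpolation=cv2.INTER_CUBIC))
cv2.imwrite("pics/fin.png",np.clip(np.hstack(o)*1.5,0,255).astype(np.uint8))
E
```

```text
time_s: 17.6
tool_pos: [0.5477, -0.1622, 0.1696]
eef_rot: [0.455, 0.834, -0.273, -0.147]
wrist_force: [-0.4, -0.8, 0.1]
grip_width: 0.008
gripper_force: 30.0
label-window [ 0.0003 -0.0003  0.1079] tilt 0.5723846677133939
scene label px [290.65123523 132.29985411] win [293.77059005 159.80813161]
top label px [377.51777888 236.25278011] win [371.76110813 237.55093165]
```

View pics/fin.png

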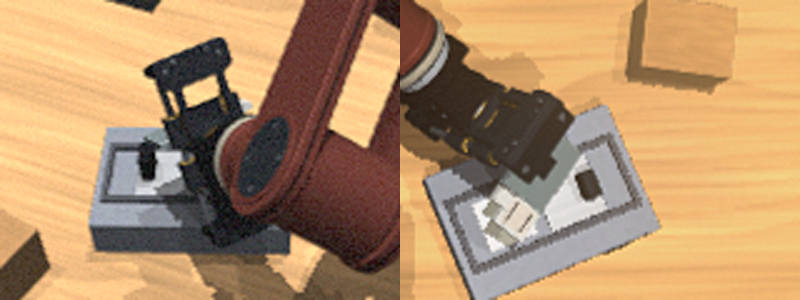

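In the top view the label faces up at pixel (377,236), against a predicted (377.5,236.3). It is over the window, the frosted end is clear of the fingers, and the shutter is still open.

```bash
python3 -c "
from plant import *
print(hand_in())"
```

```text
the job is handed in; nothing more can be done
None
```

The job is handed in: the shutter is at its end stop and the plaque is held still over the open window, label up, about 108 mm above it and leaning about 33 degrees; the hand-in returned no verdict.

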